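# Lock the radio's battery hatch with the flat-bladed key

### The arm

A 6-joint arm with a two-finger parallel gripper is mounted at the origin on the work surface. World frame = base frame: x ahead of the robot, y to its left, z up, the work surface at z = 0. Lengths are in m, angles in rad, forces in N, time in s.
With the tool pointing down it reaches from about 0.375 to 0.9 m from the base axis. Payload 3.1 kg.
Tool frame: the origin (TCP) lies midway between the tips of the shut fingers; the grasp point (between the pads) lies robot.tcp_to_grasp behind it (robot.tcp_to_grasp is the distance from the TCP to the grasp point, in m); z points along the fingers, y is the direction in which the jaws open and shut (so a half turn about z gives the same grasp; the last joint's range is limited). The gripper opens to 87 mm and grips with 3 to 60 N. Pads are 19 mm wide; open, the fingers measure 117 mm over their backs; the gripper's body (75 mm by 190 mm) begins 51 mm behind the grasp point.
Start: joints at [-1.508, 0.527, 1.433, -0, 1.181, -0.178], TCP at [0.149, -0.607, 0.223] pointing down, gripper open.
Joint ranges: [-3.08, 3.08], [-0.75, 2.2], [0.22, 2.44], [-1.43, 4.57], [0, 2.65], [-2.85, 2.85]. Speed limits (rad/s): [2.79, 2.79, 3.14, 3.14, 3.14, 3.14].

### API

Orientations are given as a unit quaternion [x, y, z, w].
In Python, from rig import robot, cams, nets gives the robot as it stands. The module is installed in compiled form; this text tells all that it offers.
- The arm moves only by the tool play_rows, never from a script. Its argument "commands" is a list of rows, each an object of numbers: "x", "y", "z": the shift along the tool's x, y, z in mm; "spin": the turn about the tool's z in rad. In form: [{"x": .., "y": .., "z": .., "spin": ..}, ...]. A call has 1 to 8 rows; each row shifts and turns the pose as measured when the row begins, along the tool's axes as they then stand; what a row does not reach is not made up. A row lasts 1/10 s, in which the tool goes at most 50 mm and 8.59 degrees, less where a joint would pass 70% of its speed; a pose out of reach is approached as far as the arm can. A call is refused whole if a number of a shift passes 50 or a number of a turn 0.15, either way. A call with a gripper value outside its range is refused whole. "grip" is the opening, from 0 (shut) to 1 (fully open), set as the call begins (left out, the last holds). The fingers move at their own pace and stop on an object; "newtons" is the grip in N (left out, the last holds). Time passes only in rows, so rows that do not move let the fingers close. It gives the time, the measured TCP pose, the force and the opening at its end, in the units of the state.
- robot.get_obs(): the state, without advancing time (a new reading comes with each control period).
- cams.camera(name): name is "side" or "top"; returns a dict with "img" (420x560x3 uint8, red, green, blue), "fx", "fy", "cx", "cy" (pixels), "k1" (the pictures are not rectified: a ray, as slopes to the right and down, at radius r is drawn at 1 + k1 r^2 times it, then the intrinsics apply), "world_to_cam" (4x4, takes a point from world to camera coordinates). Camera axes: x right, y up, looking along -z (the intrinsics and any distortion apply to the point x, -y, -z); pixel columns grow to the right and rows downward; lengths in m; the calibration is good to about 2 mm. A picture is of the moment at which its call begins. There is no depth.
- robot.hand_in(): hands the job in, once; it reports no verdict.
Trained networks look in a picture, given as the dict that the camera call returned (one of the last four; its "shot" number tells which), for a name from the list of things; names that differ only in an ending like _2 or _b are one class to them, and where a whole thing is asked for, a point or a joint stands for the part that bears it (a point fixed in the world has none). Each returns a list of dicts, best first, with "conf" (0 to 1); they miss things now and then, are a little off and sometimes report something else, mostly with a low value. They report only what shows in the picture. A call takes as long as a camera call. They do not tell look-alikes from the thing itself.
- nets.outline_of(picture, name): "region" (420x560 bool, what is visible of it) and "pixel" ([column, row] in pixels, amid what is visible of it).
The state is a dict: "time": time; "q": joint angles; "joint_velocities": joint speeds; "joint_torque": joint torques, N m; "position": TCP position; "tool_rot": TCP orientation; "ft_force": force on the tool from outside, world axes, zero at the start; "moment": the same for the moment, N m; "grip_width": finger opening in m.
Only numpy, scipy, OpenCV 4.12 (cv2) and the standard library are available. Lean on these libraries where they do the work, as an engineer would, in place of code of your own. Each camera call takes 0.05 s, during which the arm holds its last target.

### The job

The radio lies on its face and the slotted fastener of its battery hatch is still unlocked. Take the flat-bladed key out of the wooden stand, put its blade into the fastener's slot and turn it clockwise (seen from above) as far as it goes, so that the hatch is locked. Then put the key back upright in its own place in the stand.

Things in the scene. Friction and masses are not known exactly. Their poses are not given: they have to be found in the camera images.
- key: Loose flat-bladed key, 80 g: oblong wooden grip 60 mm long (x), 18 thick (y), 46 high, on a flat steel blade 36 wide (x), 4 thick (y), 30 long. Origin: middle of the blade's lower edge; z up, so the grip spans z = 30 to 76 mm. Stands in the stand, the grip's underside on its top, flat faces free. Its two neighbours are wrong: a round turned wooden handle and a thin steel cross bar.
- stand: Low wooden stand, fixed: plank 56 mm (x) by 250 (y), top 52 mm above the bench, on two end feet. Origin: on the bench under its middle. Three through openings at y = -80, 0, +80 mm, each 48 long (y) and 12 wide (x): the blade has 6 mm play to each end, 4 to each side. One tool stands in each, in any order, its long side along y, none more than 46 mm above the plank.
- slot (a point): Middle of the slot's mouth in a steel disc 56 mm across, in the hatch on the upturned back of the fixed white radio; 73 mm above the bench, 5 above the hatch. Turns with the disc: x along the slot, z up. Slot 47 mm long, closed ends, 18 wide at the mouth, narrowing evenly to 8 at 8 mm depth, then straight to a flat floor at 14 mm. There the blade has 0.11 rad play either way.
- fastener (a joint): Angle of the slotted disc, rad: 0.1 to 0.4 at the start (unlocked), grows clockwise seen from above, hard stop at 1.571 (locked: the slot points at the two small raised grey marks on the hatch). Turns with about 0.05 N m and stays where it is left.
Mind the look-alikes: they are no part of the job. What is shaped like the key but green or red is not meant.

How it is judged:
On the way, in this order (a step that is already met when the one before it is completed fails the run):
1. the key's blade is seated in the slot, below its flare, with the fastener still unlocked (z of key in the frame of slot below -0.009 m and horizontal distance between key and slot below 0.015 m and value of joint fastener below 0.7 rad), for 0.1 s.
2. with the blade still in the slot the fastener reaches the locked position (z of key in the frame of slot below -0.008 m and horizontal distance between key and slot below 0.015 m and value of joint fastener above 1.31 rad), for 0.1 s.
At the end, for the whole second after the job is handed in: The fastener is locked (its angle above 1.31 rad, within 15 degrees of the stop), and the key stands at rest, upright within 10 degrees, in the opening of the stand it came from (within 20 mm of where it was) (value of joint fastener above 1.31 rad and distance of key from where it was at the start of the episode below 0.02 m and angle between key's own z axis and vertical below 0.17 rad and linear speed of key below 0.02 m/s); the robot touches nothing.
It also fails if it takes over 51 s, if anything falls off the work surface, if the arm or the gripper's body presses on something with over 40 N, if the wrist force passes 120 N, or if a joint passes its speed limit or range.

## Working session

There is one attempt and no reset: what is moved stays moved. The work goes in short steps, Python scripts to look and compute and a tool call to move; the robot and the scene stay as the last step left them, time stands still between calls to the robot, and variables do not carry over. Pictures are saved under pics/ and viewed, and the job is handed in when it is done.

Besides the shell and the picture viewer there is one more tool, called by a JSON object that holds its "api" and its "payload". play_rows: Moves the arm, as the interface text tells. Its arguments: {"type":"object","properties":{"commands":{"type":"array"},"grip":{"type":"number"},"newtons":{"type":"number"}},"required":["commands"]}

```bash
mkdir -p pics; cat > h.py <<'E'
import numpy as np, cv2
from rig import robot, cams, nets
def shot(name,tag):
    c=cams.camera(name); cv2.imwrite(f'pics/{tag}.png',c['img'][:,:,::-1]); return c
def ray(c,u,v):
    xd=(u-c['cx'])/c['fx']; yd=(v-c['cy'])/c['fy']; x,y=xd,yd
    for _ in range(30):
        f=1+c['k1']*(x*x+y*y); x,y=xd/f,yd/f
    M=np.linalg.inv(np.array(c['world_to_cam'])); d=M[:3,:3]@np.array([x,-y,-1.]); return M[:3,3],d
def atz(c,u,v,z):
    o,d=ray(c,u,v); return o+d*(z-o[2])/d[2]
def proj(c,p):
    W=np.array(c['world_to_cam']); q=W[:3,:3]@np.array(p)+W[:3,3]
    x,y=q[0]/-q[2],-q[1]/-q[2]; f=1+c['k1']*(x*x+y*y)
    return np.array([c['cx']+c['fx']*x*f,c['cy']+c['fy']*y*f])
E
python3 - <<'E'
from h import *
for n in('top','side'):
    c=shot(n,n+'0')
    W=np.linalg.inv(np.array(c['world_to_cam']));print(n,W[:3,3].round(3),c['fx'],c['k1'])
    for t in('key','stand','slot','fastener'):
        for r in nets.outline_of(c,t): print(n,t,round(r['conf'],2),r['pixel'],r['region'].sum(),np.round(atz(c,*r['pixel'],0.07),3))
o=robot.get_obs();print(o);print(robot.tcp_to_grasp)
E
```

```text
top [0.415 0.092 0.812] 412.9482092339935 -0.006733670631211839
top key 0.93 [256.0, 148.1] 533 [0.674 0.157 0.07 ]
top key 0.81 [228.8, 198.7] 454 [0.572 0.197 0.07 ]
top key 0.55 [259.3, 261.4] 381 [0.463 0.129 0.07 ]
top stand 0.59 [188.7, 192.2] 3072 [0.577 0.272 0.07 ]
top slot 0.59 [416.6, 218.3] 798 [ 0.568 -0.149  0.07 ]
top fastener 0.65 [414.3, 214.8] 763 [ 0.574 -0.145  0.07 ]
side [0.226 0.607 0.577] 409.9482575697938 -0.09269410167115391
side key 0.96 [242.1, 248.0] 720 [0.58  0.189 0.07 ]
side key 0.76 [205.4, 229.0] 536 [0.67  0.188 0.07 ]
side key 0.61 [314.0, 261.6] 938 [0.456 0.143 0.07 ]
side stand 0.56 [196.3, 299.0] 3674 [0.566 0.324 0.07 ]
side slot 0.64 [333.1, 168.2] 242 [ 0.576 -0.15   0.07 ]
side fastener 0.54 [331.5, 167.7] 284 [ 0.58 -0.15  0.07]
{'time': 0.5, 'q': array([-1.50847874e+00,  5.27536987e-01,  1.43275314e+00, -7.01170999e-06,
        1.18138834e+00, -1.78517579e-01]), 'joint_velocities': array([ 1.03837903e-03,  2.32425346e-04, -5.90601953e-04, -1.01546322e-03,
       -9.76249722e-04, -7.56780360e-05]), 'joint_torque': array([-7.57867456e-04, -4.39603829e+01, -1.76790673e+01,  6.33646874e-02,
        5.15015004e-02, -4.20357560e-05]), 'position': array([ 0.14908389, -0.60690661,  0.22250869]), 'tool_rot': array([ 9.92758399e-01,  1.20128099e-01, -7.46090977e-07, -4.30275874e-05]), 'ft_force': array([-0.43181152, -1.20186964,  0.28244466]), 'moment': array([-0.01738437,  0.00246728, -0.00893823]), 'grip_width': 0.08713051147178964}
0.0187
```

View pics/top0.png

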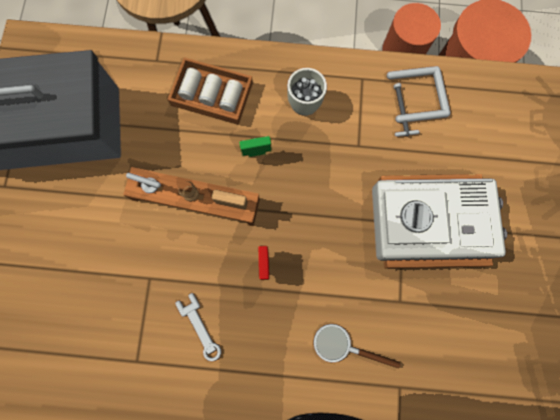

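View pics/side0.png

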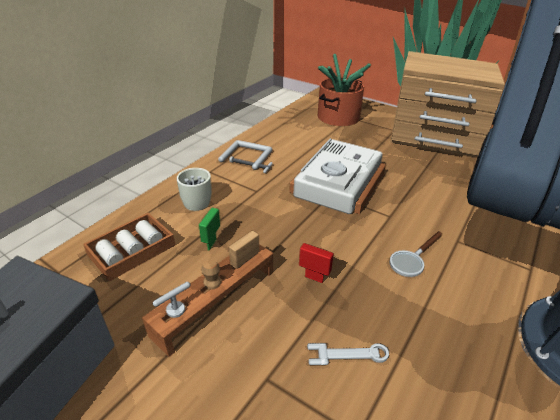

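```bash
python3 - <<'E'
import cv2
a=cv2.imread('pics/top0.png')
cv2.imwrite('pics/top0s.png',cv2.resize(a[120:310,150:290],None,fx=4,fy=3.15*4/4+0,interpolation=3)) if 0 else cv2.imwrite('pics/top0s.png',cv2.resize(a[120:310,140:290],None,fx=3.1,fy=3.1,interpolation=3))
cv2.imwrite('pics/top0r.png',cv2.resize(a[180:260,370:470],None,fx=7,fy=7,interpolation=3))
a=cv2.imread('pics/side0.png')
cv2.imwrite('pics/side0s.png',cv2.resize(a[190:350,110:370],None,fx=3,fy=3,interpolation=3))
E
```

```text
(no output)
```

View pics/top0s.png

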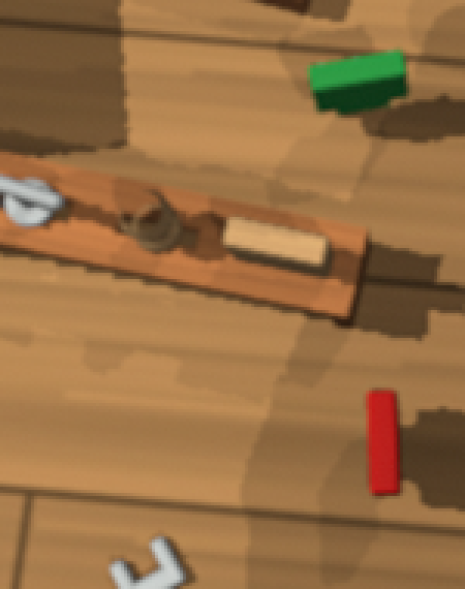

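View pics/top0r.png

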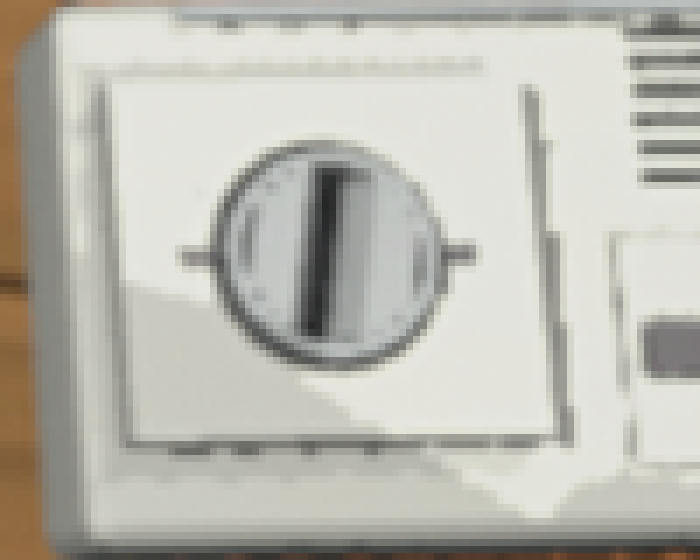

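View pics/side0s.png

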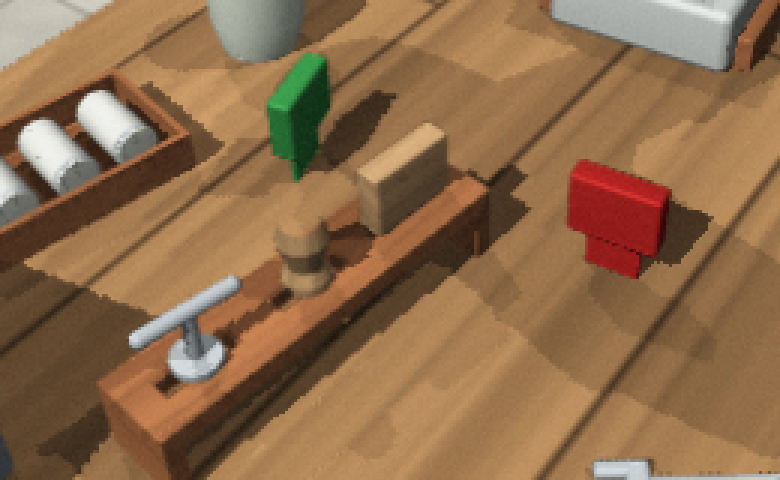

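```bash
cat > fit.py <<'E'
from h import *
from scipy.optimize import minimize
def box(x,y,yaw,dx,dy,z0,z1):
    c,s=np.cos(yaw),np.sin(yaw)
    return [(x+c*a-s*b,y+s*a+c*b,z) for a in(-dx,dx) for b in(-dy,dy) for z in(z0,z1)]
S=8
def mask(c,pts,sub):
    h=cv2.convexHull(np.array([proj(c,p) for p in pts],np.float32))[:,0]
    m=np.zeros((sub[3]-sub[1],sub[2]-sub[0]),np.uint8)
    m=cv2.resize(m,None,fx=S,fy=S,interpolation=0)
    cv2.fillConvexPoly(m,np.round((h+.5-np.array(sub[:2]))*S*16-8).astype(np.int32),255,shift=4)
    return cv2.resize(m,None,fx=1/S,fy=1/S,interpolation=cv2.INTER_AREA)/255.
E
python3 - <<'E'
from fit import *
views=[]
for n,g in(('top',(228.8,198.7)),('side',(242,248))):
    c=cams.camera(n)
    r=[r for r in nets.outline_of(c,'key') if np.hypot(*(np.array(r['pixel'])-g))<8][0]['region']
    u,v=int(g[0]),int(g[1]); sub=(u-45,v-45,u+45,v+45)
    views.append((c,sub,r[sub[1]:sub[3],sub[0]:sub[2]].astype(float)))
def cost(p,vs): return sum(np.abs(mask(c,box(p[0],p[1],p[2],.030,.009,.052,.098),s)-r).sum() for c,s,r in vs)
for nm,vs in(('top',views[:1]),('side',views[1:]),('both',views)):
    best=min((minimize(cost,[.575,.195,y0],args=(vs,),method='Nelder-Mead',options=dict(initial_simplex=[[.575,.195,y0],[.585,.195,y0],[.575,.205,y0],[.575,.195,y0+.2]])) for y0 in(-1.9,-1.75,-1.6,-2.05)),key=lambda r:r.fun)
    print(nm,best.x.round(4),round(best.fun,1))
p=best.x
for (c,s,r),n in zip(views,'ts'):
    im=c['img'][:,:,::-1].copy(); big=cv2.resize(im[s[1]:s[3],s[0]:s[2]],None,fx=6,fy=6,interpolation=0)
    P=[tuple(np.round((proj(c,q)+.5-np.array(s[:2]))*6).astype(int)) for q in box(*p,.03,.009,.052,.098)]
    for i in range(8):
        for b in(1,2,4):
            if not i&b: cv2.line(big,tuple(map(int,P[i])),tuple(map(int,P[i|b])),(255,0,255),1)
    cs=cv2.findContours(cv2.resize(r.astype(np.uint8),None,fx=6,fy=6,interpolation=0),0,1)[0]
    cv2.drawContours(big,cs,-1,(255,255,0),1)
    cv2.imwrite(f'pics/fit_{n}.png',big)
E
python3 -c "
import cv2,numpy as np
cv2.imwrite('pics/fit.png',cv2.resize(np.hstack([cv2.imread('pics/fit_t.png'),cv2.imread('pics/fit_s.png')]),(800,400)))"
```

```text
top [ 0.57    0.194  -1.6794] 45.4
side [ 0.5727  0.1927 -1.6259] 50.2
both [ 0.5709  0.1942 -1.6574] 135.0
```

View pics/fit.png

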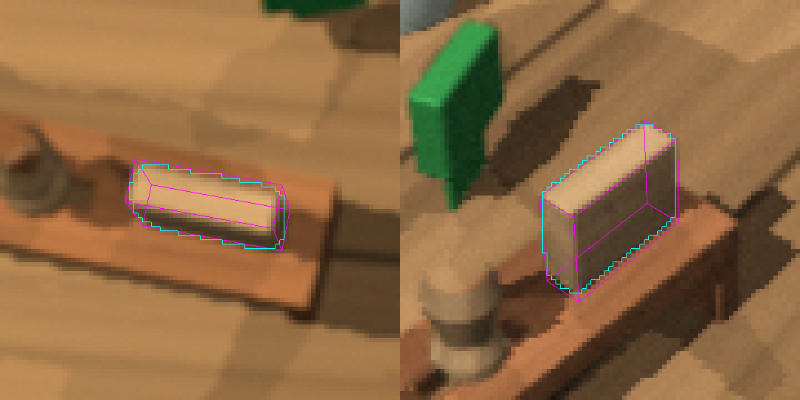

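```bash
python3 - <<'E'
from fit import *
c=cams.camera('top'); 
im=c['img'].astype(float)
def quad(c,p,dx,dy,z):
    x,y,w=p; C,Sn=np.cos(w),np.sin(w)
    return [(x+C*a-Sn*b,y+Sn*a+C*b,z) for a,b in((-dx,-dy),(dx,-dy),(dx,dy),(-dx,dy))]
# top face brightness: maximise (inside mean - ring mean)
g=im[:,:,2]  # blue: pale wood differs
from scipy.optimize import minimize
for n in('top','side'):
    c=cams.camera(n) ; im=c['img'].astype(float)
    u,v=np.round(proj(c,(.571,.194,.098))).astype(int); sub=(u-40,v-40,u+40,v+40)
    for ch in(0,1,2):
        G=im[sub[1]:sub[3],sub[0]:sub[2],ch]
        def cost(p):
            a=mask(c,quad(c,p,.030,.009,.098),sub); b=mask(c,quad(c,p,.034,.013,.098),sub)-a; b=np.clip(b,0,1)
            return -((a*G).sum()/a.sum()-(b*G).sum()/b.sum())
        r=min((minimize(cost,[.571+dx,.194,-1.66],method='Nelder-Mead',options=dict(initial_simplex=[[.571+dx,.194,-1.66],[.575,.194,-1.66],[.571,.199,-1.66],[.571,.194,-1.55]])) for dx in(-.004,0,.003)),key=lambda r:r.fun)
        print(n,ch,r.x.round(4),r.fun.round(1))
# stand edges & slot / marks
c=cams.camera('top'); 
for nm,u,v,z in(('standTR',140+368/3.1,120+230/3.1,.052),('standBR',140+350/3.1,120+318/3.1,.052),('markL',370+182/7,180+257/7,.068),('markR',370+475/7,180+255/7,.068),('slottop',370+347/7,180+165/7,.073),('slotbot',370+330/7,180+338/7,.073),('dL',370+216/7,180+250/7,.073),('dR',370+444/7,180+250/7,.073),('dT',370+335/7,180+138/7,.073),('dB',370+333/7,180+366/7,.073)):
    print(nm,atz(c,u-.5,v-.5,z).round(4))
t=cv2.resize(c['img'][190:245,385:445,::-1],None,fx=10,fy=10,interpolation=2);cv2.imwrite('pics/slot_t.png',t)
c=cams.camera('side');t=cv2.resize(c['img'][145:190,305:360,::-1],None,fx=12,fy=12,interpolation=2);cv2.imwrite('pics/slot_s.png',t)
E
```

```text
top 0 [ 0.5683  0.1942 -1.7084] -78.6
top 1 [ 0.5685  0.1943 -1.7018] -71.9
top 2 [ 0.5685  0.194  -1.6977] -52.4
side 0 [ 0.5703  0.1949 -1.6871] -65.3
side 1 [ 0.5704  0.195  -1.6892] -58.6
side 2 [ 0.5706  0.1949 -1.6739] -45.0
standTR [0.5906 0.145  0.052 ]
standBR [0.5355 0.1501 0.052 ]
markL [ 0.5683 -0.1112  0.068 ]
markR [ 0.576  -0.1879  0.068 ]
slottop [ 0.5958 -0.1522  0.073 ]
slotbot [ 0.5495 -0.1488  0.073 ]
dL [ 0.5699 -0.1186  0.073 ]
dR [ 0.5755 -0.178   0.073 ]
dT [ 0.6028 -0.1489  0.073 ]
dB [ 0.5423 -0.1498  0.073 ]
```

View pics/slot_t.png

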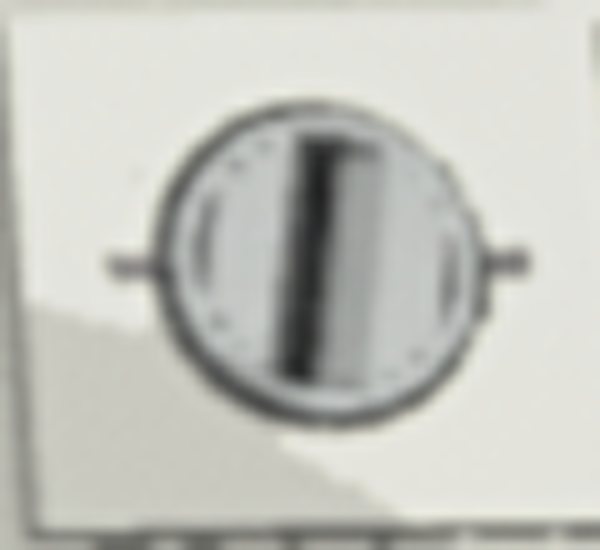

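View pics/slot_s.png

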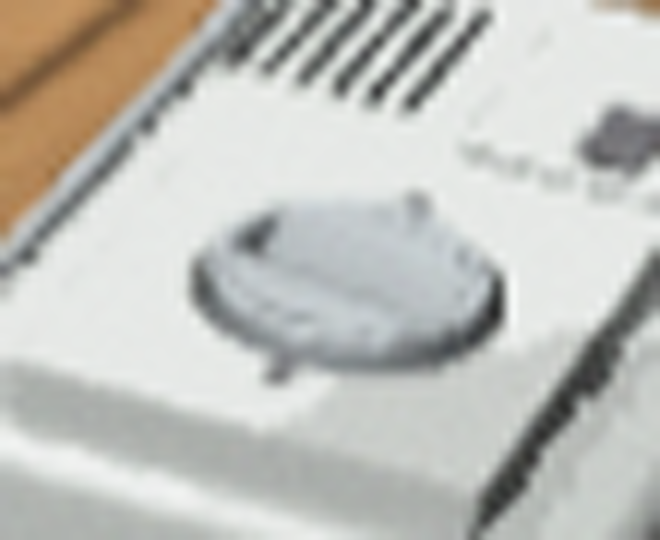

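```bash
cat > plan.py <<'E'
import sys; from rig import robot; import numpy as np
# args: x y z phi  [maxstep mm]
t=np.array(list(map(float,sys.argv[1:5]))); step=float(sys.argv[5]) if len(sys.argv)>5 else 45
o=robot.get_obs(); p=np.array(o['position']); a,b,cc,d=o['tool_rot']
from scipy.spatial.transform import Rotation as Rn
R=Rn.from_quat(o['tool_rot']).as_matrix(); phi=np.arctan2(R[1,0],R[0,0]); tilt=np.arccos(-R[2,2])
D=t[:3]-p; dphi=(t[3]-phi+np.pi)%(2*np.pi)-np.pi
n=int(max(np.ceil(np.linalg.norm(D)*1000/step),np.ceil(abs(dphi)/.14),1))
print('t',round(o['time'],2),'pos',p.round(4),'phi',round(phi,4),'tilt',round(tilt,4),'q6',round(o['q'][5],3),'F',np.round(o['ft_force'],1),'w',round(o['grip_width'],4),'rows',n)
for i in range(n):
    f=phi+dphi*i/n; v=D/n*1000
    print('{"x":%.1f,"y":%.1f,"z":%.1f,"spin":%.3f}'%(np.cos(f)*v[0]+np.sin(f)*v[1],np.sin(f)*v[0]-np.cos(f)*v[1],-v[2],-dphi/n),end=',')
print()
E
python3 plan.py .5695 .1945 .2 1.447
```

```text
t 0.95 pos [ 0.1491 -0.607   0.2226] phi 0.2408 tilt 0.0001 q6 -0.179 F [-0.1  0.1  0.7] w 0.0869 rows 21
{"x":28.5,"y":-32.3,"z":1.1,"spin":-0.057},{"x":30.4,"y":-30.6,"z":1.1,"spin":-0.057},{"x":32.1,"y":-28.8,"z":1.1,"spin":-0.057},{"x":33.7,"y":-26.9,"z":1.1,"spin":-0.057},{"x":35.1,"y":-24.9,"z":1.1,"spin":-0.057},{"x":36.5,"y":-22.9,"z":1.1,"spin":-0.057},{"x":37.8,"y":-20.7,"z":1.1,"spin":-0.057},{"x":38.9,"y":-18.5,"z":1.1,"spin":-0.057},{"x":39.9,"y":-16.3,"z":1.1,"spin":-0.057},{"x":40.8,"y":-14.0,"z":1.1,"spin":-0.057},{"x":41.5,"y":-11.6,"z":1.1,"spin":-0.057},{"x":42.1,"y":-9.2,"z":1.1,"spin":-0.057},{"x":42.6,"y":-6.8,"z":1.1,"spin":-0.057},{"x":42.9,"y":-4.3,"z":1.1,"spin":-0.057},{"x":43.1,"y":-1.8,"z":1.1,"spin":-0.057},{"x":43.1,"y":0.6,"z":1.1,"spin":-0.057},{"x":43.0,"y":3.1,"z":1.1,"spin":-0.057},{"x":42.7,"y":5.6,"z":1.1,"spin":-0.057},{"x":42.3,"y":8.0,"z":1.1,"spin":-0.057},{"x":41.8,"y":10.4,"z":1.1,"spin":-0.057},{"x":41.1,"y":12.8,"z":1.1,"spin":-0.057},
```

{"api": "play_rows", "payload": {"commands": [{"x":28,"y":-32,"z":1,"spin":-0.057},{"x":30,"y":-31,"z":1,"spin":-0.057},{"x":32,"y":-29,"z":1,"spin":-0.057},{"x":34,"y":-27,"z":1,"spin":-0.057},{"x":35,"y":-25,"z":1,"spin":-0.057},{"x":36,"y":-23,"z":1,"spin":-0.057},{"x":38,"y":-21,"z":1,"spin":-0.057},{"x":39,"y":-18,"z":1,"spin":-0.057}], "grip": 1}}

```text
time: 1.75
position: [0.3097, -0.299, 0.2131]
tool_rot: [0.939, 0.345, -0.001, 0.006]
ft_force: [1.4, -0.4, 0.7]
grip_width: 0.0872
```

```bash
python3 plan.py .5695 .1945 .2 1.447
```

```text
t 1.75 pos [ 0.3097 -0.299   0.2131] phi 0.704 tilt 0.0116 q6 -0.157 F [ 1.4 -0.4  0.7] w 0.0872 rows 13
{"x":39.8,"y":-16.0,"z":1.0,"spin":-0.057},{"x":40.7,"y":-13.7,"z":1.0,"spin":-0.057},{"x":41.4,"y":-11.4,"z":1.0,"spin":-0.057},{"x":42.0,"y":-9.0,"z":1.0,"spin":-0.057},{"x":42.4,"y":-6.6,"z":1.0,"spin":-0.057},{"x":42.7,"y":-4.1,"z":1.0,"spin":-0.057},{"x":42.9,"y":-1.7,"z":1.0,"spin":-0.057},{"x":42.9,"y":0.8,"z":1.0,"spin":-0.057},{"x":42.8,"y":3.2,"z":1.0,"spin":-0.057},{"x":42.5,"y":5.7,"z":1.0,"spin":-0.057},{"x":42.1,"y":8.1,"z":1.0,"spin":-0.057},{"x":41.6,"y":10.5,"z":1.0,"spin":-0.057},{"x":40.9,"y":12.8,"z":1.0,"spin":-0.057},
```

{"api": "play_rows", "payload": {"commands": [{"x":40,"y":-16,"z":1,"spin":-0.057},{"x":41,"y":-14,"z":1,"spin":-0.057},{"x":41,"y":-11,"z":1,"spin":-0.057},{"x":42,"y":-9,"z":1,"spin":-0.057},{"x":42,"y":-7,"z":1,"spin":-0.057},{"x":43,"y":-4,"z":1,"spin":-0.057},{"x":43,"y":-2,"z":1,"spin":-0.057},{"x":43,"y":1,"z":1,"spin":-0.057}]}}

```text
time: 2.55
position: [0.4741, 0.0182, 0.2043]
tool_rot: [0.832, 0.555, -0.0, 0.01]
ft_force: [0.0, -0.6, -0.0]
grip_width: 0.0871
```

```bash
python3 plan.py .5695 .1945 .2 1.447
```

```text
t 2.55 pos [0.4741 0.0182 0.2043] phi 1.1772 tilt 0.0196 q6 0.215 F [ 0.  -0.6 -0. ] w 0.0871 rows 5
{"x":39.9,"y":4.1,"z":0.9,"spin":-0.054},{"x":39.6,"y":6.3,"z":0.9,"spin":-0.054},{"x":39.2,"y":8.4,"z":0.9,"spin":-0.054},{"x":38.7,"y":10.5,"z":0.9,"spin":-0.054},{"x":38.1,"y":12.6,"z":0.9,"spin":-0.054},
```

{"api": "play_rows", "payload": {"commands": [{"x":40,"y":4,"z":1,"spin":-0.054},{"x":39,"y":6,"z":1,"spin":-0.054},{"x":39,"y":8,"z":1,"spin":-0.054},{"x":39,"y":10,"z":1,"spin":-0.054},{"x":38,"y":12,"z":1,"spin":-0.054}]}}

```text
time: 3.05
position: [0.5704, 0.2044, 0.1982]
tool_rot: [0.745, 0.668, -0.0, 0.011]
ft_force: [0.2, -0.7, 0.3]
grip_width: 0.0872
```

```bash
python3 plan.py .5695 .1945 .125 1.447; python3 - <<'E'
from h import *
from scipy.spatial.transform import Rotation as R
print(R.from_quat(robot.get_obs()['tool_rot']).as_matrix().round(4))
shot('side','s1');shot('top','t1')
E
python3 plan.py .5695 .1945 .125 1.447
```

```text
t 3.05 pos [0.5704 0.2044 0.1982] phi 1.4617 tilt 0.0222 q6 0.289 F [ 0.2 -0.7  0.3] w 0.0872 rows 2
{"x":-5.0,"y":0.1,"z":36.6,"spin":0.007},{"x":-5.0,"y":0.1,"z":36.6,"spin":0.007},
[[ 0.1089  0.994   0.0142]
 [ 0.9939 -0.1086 -0.0171]
 [-0.0154  0.0159 -0.9998]]
t 3.15 pos [0.5722 0.207  0.1982] phi 1.464 tilt 0.023 q6 0.288 F [-0.4 -0.5 -0.1] w 0.0874 rows 2
{"x":-6.4,"y":-0.7,"z":36.6,"spin":0.009},{"x":-6.4,"y":-0.6,"z":36.6,"spin":0.009},
```

View pics/s1.png

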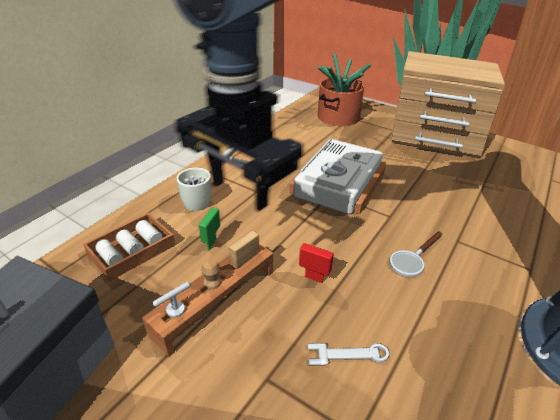

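{"api": "play_rows", "payload": {"commands": [{"x":-6,"y":-1,"z":25,"spin":0.009},{"x":-6,"y":-1,"z":25,"spin":0.009},{"x":0,"y":0,"z":20,"spin":0},{"x":0,"y":0,"z":0,"spin":0}]}}

```text
time: 3.55
position: [0.5703, 0.1939, 0.1274]
tool_rot: [0.749, 0.662, 0.002, 0.012]
ft_force: [-0.7, -0.1, 0.6]
grip_width: 0.087
```

```bash
python3 plan.py .5697 .1945 .060 1.447 25
```

```text
t 3.55 pos [0.5703 0.1939 0.1274] phi 1.4472 tilt 0.0254 q6 0.289 F [-0.7 -0.1  0.6] w 0.087 rows 3
{"x":0.2,"y":-0.2,"z":22.5,"spin":0.000},{"x":0.2,"y":-0.2,"z":22.5,"spin":0.000},{"x":0.2,"y":-0.2,"z":22.5,"spin":0.000},
```

{"api": "play_rows", "payload": {"commands": [{"x":0.2,"y":-0.2,"z":22,"spin":0},{"x":0.2,"y":-0.2,"z":22,"spin":0},{"x":0.2,"y":-0.2,"z":20,"spin":0},{"x":0,"y":0,"z":2,"spin":0},{"x":0,"y":0,"z":0,"spin":0}]}}

```text
time: 4.05
position: [0.5739, 0.1912, 0.0649]
tool_rot: [0.75, 0.661, 0.005, 0.015]
ft_force: [0.3, -0.5, 0.2]
grip_width: 0.0871
```

```bash
python3 plan.py .5697 .1945 .060 1.447 25; python3 - <<'E'
from h import *
from scipy.spatial.transform import Rotation as R
print(R.from_quat(robot.get_obs()['tool_rot']).as_matrix().round(4))
c=shot('side','s2')
cv2.imwrite('pics/s2c.png',cv2.resize(c['img'][170:350,130:350,::-1],None,fx=3,fy=3,interpolation=3))
E
```

```text
t 4.05 pos [0.5739 0.1912 0.0649] phi 1.4438 tilt 0.0305 q6 0.293 F [ 0.3 -0.5  0.2] w 0.0871 rows 1
{"x":2.7,"y":-4.6,"z":4.9,"spin":-0.003},
[[ 0.1267  0.9916  0.0262]
 [ 0.9919 -0.1263 -0.0157]
 [-0.0122  0.028  -0.9995]]
```

View pics/s2c.png

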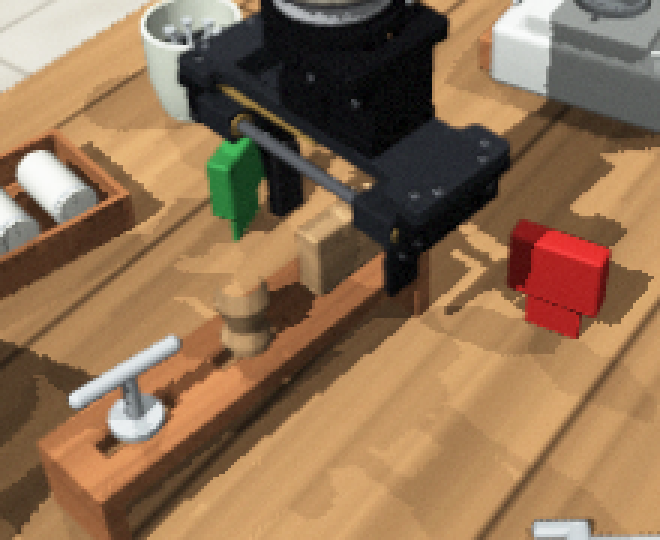

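{"api": "play_rows", "payload": {"commands": [{"x":2.7,"y":-4.2,"z":5,"spin":0},{"x":0,"y":0,"z":0,"spin":0}]}}

```text
time: 4.3
position: [0.5713, 0.1946, 0.0623]
tool_rot: [0.751, 0.661, 0.006, 0.016]
ft_force: [0.0, 0.9, -0.2]
grip_width: 0.0872
```

```bash
python3 plan.py .5697 .1945 .060 1.447 25
```

```text
t 4.3 pos [0.5713 0.1946 0.0623] phi 1.4433 tilt 0.0339 q6 0.3 F [ 0.   0.9 -0.2] w 0.0872 rows 1
{"x":-0.3,"y":-1.6,"z":2.3,"spin":-0.004},
```

{"api": "play_rows", "payload": {"commands": [{"x":0,"y":-1.6,"z":2,"spin":-0.003},{"x":0,"y":0,"z":0,"spin":0},{"x":0,"y":0,"z":0,"spin":0},{"x":0,"y":0,"z":0,"spin":0}], "grip": 0, "newtons": 20}}

```text
time: 4.7
position: [0.5705, 0.1954, 0.0618]
tool_rot: [0.749, 0.662, 0.008, 0.017]
ft_force: [0.8, 0.3, 0.8]
grip_width: 0.0626
```

```bash
python3 plan.py .5697 .1945 .060 1.447 25
```

```text
t 4.7 pos [0.5705 0.1954 0.0618] phi 1.4474 tilt 0.0366 q6 0.298 F [0.8 0.3 0.8] w 0.0626 rows 1
{"x":-1.0,"y":-0.7,"z":1.8,"spin":0.000},
```

```bash
python3 - <<'E'
from h import *
for i in range(16):
    c=cams.camera('side'); o=robot.get_obs()
    if i%3==0: print(o['time'],o['position'].round(4),round(o['grip_width'],4),o['ft_force'].round(1))
E
python3 plan.py .5697 .1945 .060 1.447 25
```

```text
4.75 [0.5706 0.1954 0.0619] 0.0587 [-0.3 -0.8  0.2]
4.9 [0.5705 0.1953 0.0617] 0.0471 [ 0.6  0.2 -0.1]
5.05 [0.5705 0.1953 0.0617] 0.0349 [ 1.2 -0.8 -0. ]
5.2 [0.5705 0.1953 0.0616] 0.0233 [ 0.5 -0.2  0.2]
5.35 [0.5704 0.1953 0.0617] 0.0179 [ 0.6 -0.2 -0.3]
5.5 [0.5704 0.1953 0.0617] 0.0179 [-0.7 -0.3  0.4]
t 5.5 pos [0.5704 0.1953 0.0617] phi 1.4473 tilt 0.0363 q6 0.298 F [-0.7 -0.3  0.4] w 0.0179 rows 1
{"x":-0.9,"y":-0.6,"z":1.7,"spin":0.000},
```

{"api": "play_rows", "payload": {"commands": [{"x":0,"y":0,"z":-10,"spin":0},{"x":0,"y":0,"z":-20,"spin":0}], "newtons": 30}}

```text
time: 5.7
position: [0.5671, 0.1953, 0.09]
tool_rot: [0.749, 0.662, 0.005, 0.015]
ft_force: [-0.1, -0.5, -0.4]
grip_width: 0.0177
```

```bash
python3 plan.py .5704 .1953 .17 1.4473 25; python3 - <<'E'
from h import *
from scipy.spatial.transform import Rotation as R
print(R.from_quat(robot.get_obs()['tool_rot']).as_matrix().round(4))
E
```

```text
t 5.7 pos [0.5671 0.1953 0.09  ] phi 1.4472 tilt 0.0308 q6 0.297 F [-0.1 -0.5 -0.4] w 0.0177 rows 4
{"x":0.1,"y":0.8,"z":-20.0,"spin":-0.000},{"x":0.1,"y":0.8,"z":-20.0,"spin":-0.000},{"x":0.1,"y":0.8,"z":-20.0,"spin":-0.000},{"x":0.1,"y":0.8,"z":-20.0,"spin":-0.000},
[[ 0.1233  0.992   0.0264]
 [ 0.9923 -0.1229 -0.0158]
 [-0.0124  0.0282 -0.9995]]
```

Ascending undoes the tilt, so the drift is motion-linked. Continue up.

{"api": "play_rows", "payload": {"commands": [{"x":0,"y":1,"z":-25,"spin":0},{"x":0,"y":1,"z":-25,"spin":0},{"x":0,"y":1,"z":-25,"spin":0},{"x":0,"y":1,"z":-10,"spin":0}]}}

```text
time: 6.1
position: [0.5686, 0.1963, 0.1807]
tool_rot: [0.749, 0.662, 0.005, 0.015]
ft_force: [0.5, -0.7, -1.0]
grip_width: 0.0179
```

```bash
python3 plan.py .5725 -.1497 .18 3.07 40; python3 - <<'E'
from h import *
from scipy.spatial.transform import Rotation as R
print(R.from_quat(robot.get_obs()['tool_rot']).as_matrix().round(4))
c=shot('side','s3')
cv2.imwrite('pics/s3c.png',cv2.resize(c['img'][120:340,130:350,::-1],None,fx=2.7,fy=2.7,interpolation=3))
E
```

```text
t 6.1 pos [0.5686 0.1963 0.1807] phi 1.4472 tilt 0.0315 q6 0.292 F [ 0.5 -0.7 -1. ] w 0.0179 rows 12
{"x":-28.6,"y":3.9,"z":0.1,"spin":-0.135},{"x":-28.8,"y":-0.0,"z":0.1,"spin":-0.135},{"x":-28.6,"y":-3.9,"z":0.1,"spin":-0.135},{"x":-27.8,"y":-7.7,"z":0.1,"spin":-0.135},{"x":-26.5,"y":-11.4,"z":0.1,"spin":-0.135},{"x":-24.7,"y":-14.9,"z":0.1,"spin":-0.135},{"x":-22.5,"y":-18.1,"z":0.1,"spin":-0.135},{"x":-19.8,"y":-20.9,"z":0.1,"spin":-0.135},{"x":-16.8,"y":-23.4,"z":0.1,"spin":-0.135},{"x":-13.5,"y":-25.5,"z":0.1,"spin":-0.135},{"x":-10.0,"y":-27.1,"z":0.1,"spin":-0.135},{"x":-6.2,"y":-28.1,"z":0.1,"spin":-0.135},
[[ 0.1232  0.992   0.0275]
 [ 0.9923 -0.1228 -0.0154]
 [-0.0119  0.0292 -0.9995]]
```

View pics/s3c.png

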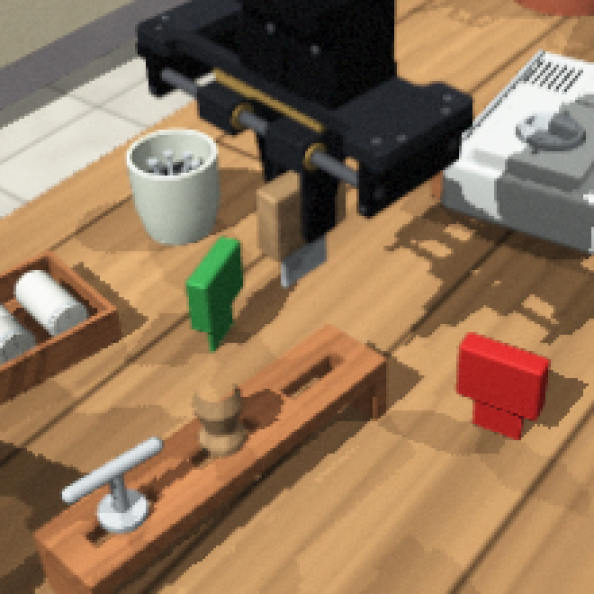

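{"api": "play_rows", "payload": {"commands": [{"x":-29,"y":4,"z":0,"spin":-0.135},{"x":-29,"y":0,"z":0,"spin":-0.135},{"x":-29,"y":-4,"z":0,"spin":-0.135},{"x":-28,"y":-8,"z":0,"spin":-0.135},{"x":-26,"y":-11,"z":0,"spin":-0.135},{"x":-25,"y":-15,"z":0,"spin":-0.135},{"x":-22,"y":-18,"z":0,"spin":-0.135},{"x":-20,"y":-21,"z":0,"spin":-0.135}]}}

```text
time: 6.95
position: [0.5718, -0.0383, 0.1797]
tool_rot: [0.278, 0.961, -0.003, 0.012]
ft_force: [0.6, -0.2, -0.8]
grip_width: 0.0179
```

```bash
python3 plan.py .5725 -.1497 .18 3.07 40
```

```text
t 6.95 pos [ 0.5718 -0.0383  0.1797] phi 2.5788 tilt 0.0239 q6 -1.262 F [ 0.6 -0.2 -0.8] w 0.0179 rows 4
{"x":-15.0,"y":-23.5,"z":-0.1,"spin":-0.123},{"x":-12.0,"y":-25.1,"z":-0.1,"spin":-0.123},{"x":-8.9,"y":-26.4,"z":-0.1,"spin":-0.123},{"x":-5.6,"y":-27.3,"z":-0.1,"spin":-0.123},
```

{"api": "play_rows", "payload": {"commands": [{"x":-15,"y":-23,"z":0,"spin":-0.123},{"x":-12,"y":-25,"z":0,"spin":-0.123},{"x":-9,"y":-26,"z":0,"spin":-0.123},{"x":-5,"y":-25,"z":0,"spin":-0.123}]}}

```text
time: 7.35
position: [0.5707, -0.1506, 0.1765]
tool_rot: [0.025, 1.0, -0.004, 0.007]
ft_force: [0.3, -1.3, -0.9]
grip_width: 0.018
```

```bash
python3 - <<'E'
from h import *
from scipy.spatial.transform import Rotation as R
cams.camera('top')
c=shot('side','s4');t=shot('top','t4')
print(R.from_quat(robot.get_obs()['tool_rot']).as_matrix().round(4))
cv2.imwrite('pics/s4c.png',cv2.resize(c['img'][60:210,260:420,::-1],None,fx=3.6,fy=3.6,interpolation=3))
cv2.imwrite('pics/t4c.png',cv2.resize(t['img'][140:280,350:520,::-1],None,fx=4,fy=4,interpolation=3))
E
python3 plan.py .5725 -.1497 .13 3.07 40
```

```text
[[-0.9981  0.0593  0.0136]
 [ 0.0591  0.9982 -0.0091]
 [-0.0141 -0.0083 -0.9999]]
t 7.5 pos [ 0.5709 -0.151   0.1765] phi 3.0824 tilt 0.0164 q6 -1.956 F [ 0.3 -0.1 -1.6] w 0.0177 rows 2
{"x":-0.8,"y":0.7,"z":23.3,"spin":0.006},{"x":-0.8,"y":0.7,"z":23.3,"spin":0.006},
```

View pics/s4c.png

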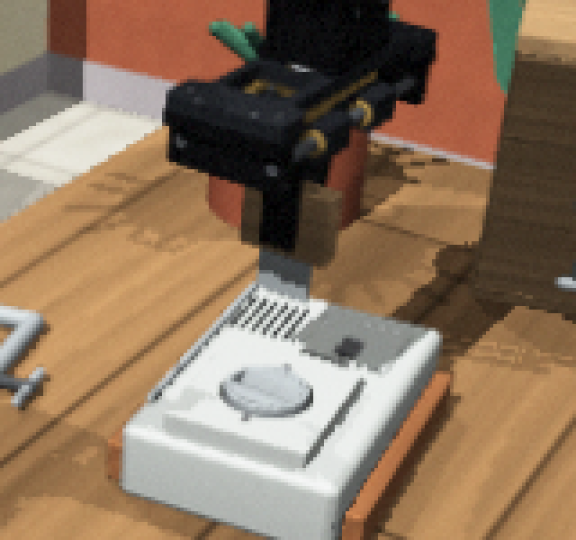

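View pics/t4c.png

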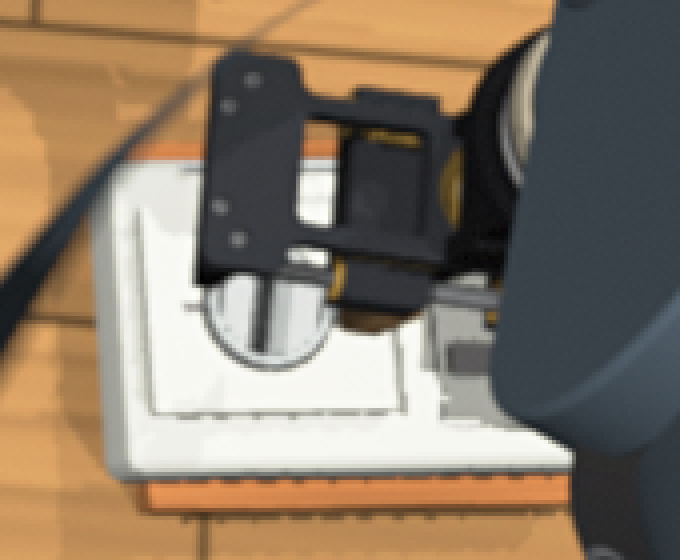

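{"api": "play_rows", "payload": {"commands": [{"x":-1.5,"y":0.5,"z":25,"spin":0.006},{"x":-1.5,"y":0.5,"z":25,"spin":0.006}]}}

```text
time: 7.7
position: [0.5764, -0.1502, 0.128]
tool_rot: [0.037, 0.999, -0.005, 0.01]
ft_force: [0.1, -0.3, -0.1]
grip_width: 0.0177
```

```bash
python3 - <<'E'
from h import *
from scipy.spatial.transform import Rotation as R
cams.camera('top')
c=shot('side','s5')
T=R.from_quat(robot.get_obs()['tool_rot']).as_matrix();print(T.round(4))
p=np.array(robot.get_obs()['position'])
big=cv2.resize(c['img'][110:200,290:390,::-1],None,fx=6,fy=6,interpolation=3)
for a in(-.018,.018):
    q=proj(c,p+T@np.array([a,0,.0397])); print('tip',p+T@np.array([a,0,.0397]))
    cv2.circle(big,tuple(int(v) for v in (q+.5-[290,110])*6),3,(0,0,255),-1)
for s in(-.0235,.0235):
    q=proj(c,(.5725+s*np.cos(-.073),-.1497+s*np.sin(-.073),.073)); cv2.circle(big,tuple(int(v) for v in (q+.5-[290,110])*6),3,(0,255,0),-1)
cv2.imwrite('pics/s5c.png',big)
E
python3 plan.py .5735 -.150 .1 3.07 40
```

```text
[[-0.9972  0.0737  0.0118]
 [ 0.0736  0.9973 -0.0071]
 [-0.0123 -0.0062 -0.9999]]
tip [ 0.59236262 -0.15042358  0.08578216]
tip [ 0.55646307 -0.14777293  0.08533904]
t 7.8 pos [ 0.5739 -0.1488  0.1253] phi 3.0679 tilt 0.0138 q6 -1.937 F [-0.3 -0.1 -0.7] w 0.0178 rows 1
{"x":0.4,"y":-1.2,"z":25.3,"spin":-0.002},
```

View pics/s5c.png

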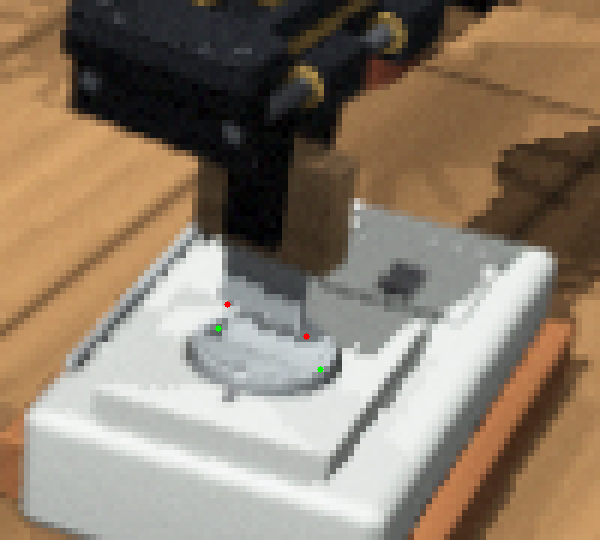

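{"api": "play_rows", "payload": {"commands": [{"x":0,"y":-0.8,"z":10,"spin":-0.002},{"x":0,"y":0,"z":8,"spin":0}]}}

```text
time: 8.0
position: [0.5748, -0.1485, 0.1077]
tool_rot: [0.035, 0.999, -0.004, 0.007]
ft_force: [-0.4, -0.2, -1.3]
grip_width: 0.018
```

```bash
python3 - <<'E'
from h import *
cams.camera('side'); c=shot('side','s6')
cv2.imwrite('pics/s6c.png',cv2.resize(c['img'][110:200,290:390,::-1],None,fx=6,fy=6,interpolation=3))
E
python3 plan.py .5735 -.150 .1 3.07 40
```

```text
t 8.1 pos [ 0.5746 -0.1486  0.1074] phi 3.0708 tilt 0.0144 q6 -1.94 F [ 0.1 -0.2 -1.2] w 0.0179 rows 1
{"x":1.0,"y":-1.5,"z":7.4,"spin":0.001},
```

View pics/s6c.png

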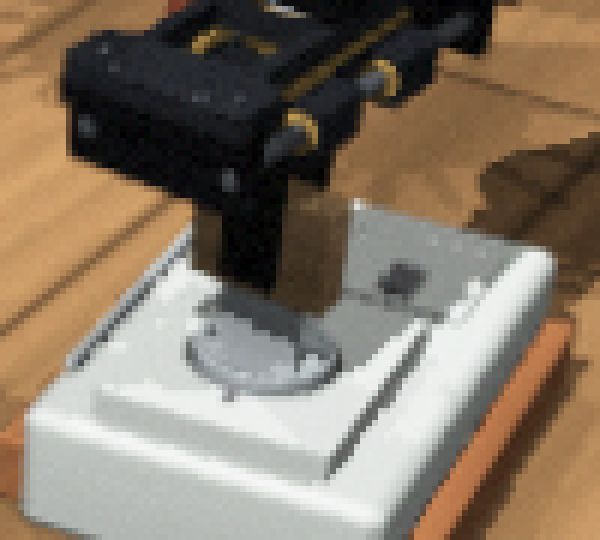

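{"api": "play_rows", "payload": {"commands": [{"x":0.8,"y":-1.2,"z":4,"spin":0},{"x":0,"y":0,"z":4,"spin":0}]}}

```text
time: 8.3
position: [0.5748, -0.15, 0.1004]
tool_rot: [0.035, 0.999, -0.004, 0.008]
ft_force: [0.5, -1.4, -0.7]
grip_width: 0.0179
```

```bash
python3 - <<'E'
from h import *
cams.camera('side'); c=shot('side','s7')
cv2.imwrite('pics/s7c.png',cv2.resize(c['img'][110:200,290:390,::-1],None,fx=6,fy=6,interpolation=3))
E
python3 plan.py .5735 -.150 .1 3.07 40
```

```text
t 8.4 pos [ 0.5746 -0.1499  0.1   ] phi 3.0711 tilt 0.0165 q6 -1.942 F [ 0.9 -0.1 -0.8] w 0.0179 rows 1
{"x":1.1,"y":-0.2,"z":0.0,"spin":0.001},
```

View pics/s7c.png

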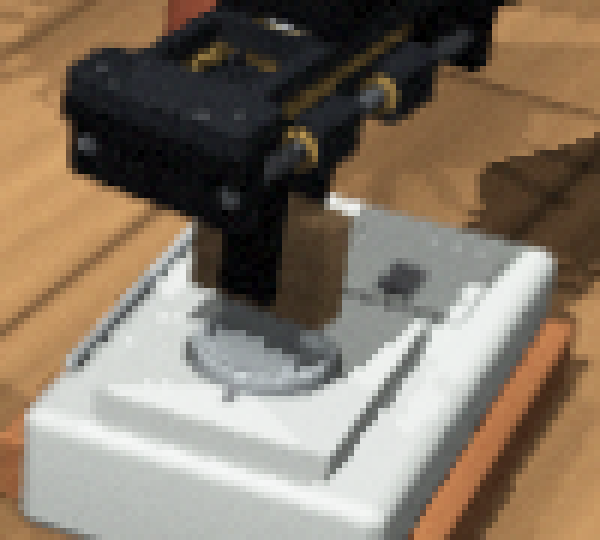

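{"api": "play_rows", "payload": {"commands": [{"x":0.3,"y":0,"z":0.5,"spin":0.1},{"x":0.3,"y":0,"z":0,"spin":0.1},{"x":0.3,"y":0,"z":0,"spin":0.1},{"x":0,"y":0,"z":0,"spin":0.1}]}}

```text
time: 8.8
position: [0.5747, -0.1494, 0.1001]
tool_rot: [0.241, 0.971, -0.002, 0.009]
ft_force: [-0.6, -1.2, -2.5]
grip_width: 0.0175
```

```bash
python3 - <<'E'
from h import *
for i in range(2):cams.camera('side')
print(robot.get_obs()['moment'].round(2))
E
python3 plan.py .5735 -.150 .1 1.62 40
```

```text
[-0.15 -0.04  0.  ]
t 8.9 pos [ 0.5747 -0.1494  0.1002] phi 2.6595 tilt 0.0187 q6 -1.532 F [-0.8 -0.8 -1.1] w 0.0181 rows 8
{"x":0.1,"y":-0.1,"z":0.0,"spin":0.130},{"x":0.1,"y":-0.1,"z":0.0,"spin":0.130},{"x":0.1,"y":-0.2,"z":0.0,"spin":0.130},{"x":0.0,"y":-0.2,"z":0.0,"spin":0.130},{"x":0.0,"y":-0.2,"z":0.0,"spin":0.130},{"x":-0.0,"y":-0.2,"z":0.0,"spin":0.130},{"x":-0.0,"y":-0.2,"z":0.0,"spin":0.130},{"x":-0.0,"y":-0.2,"z":0.0,"spin":0.130},
```

{"api": "play_rows", "payload": {"commands": [{"x":0.3,"y":-0.2,"z":0,"spin":0.1},{"x":0.2,"y":-0.2,"z":0,"spin":0.1},{"x":0.1,"y":-0.2,"z":0,"spin":0.1},{"x":0,"y":-0.2,"z":0,"spin":0.1}]}}

```text
time: 9.3
position: [0.574, -0.1507, 0.1002]
tool_rot: [0.429, 0.903, -0.0, 0.01]
ft_force: [-0.6, -0.3, -1.7]
grip_width: 0.0181
```

```bash
python3 - <<'E'
from h import *
cams.camera('side'); c=shot('side','s8')
cv2.imwrite('pics/s8c.png',cv2.resize(c['img'][110:200,290:390,::-1],None,fx=6,fy=6,interpolation=3))
print(robot.get_obs()['moment'].round(2))
E
python3 plan.py .5735 -.150 .1 1.62 40
```

```text
[-0.03 -0.05 -0.  ]
t 9.4 pos [ 0.574  -0.1506  0.1003] phi 2.259 tilt 0.02 q6 -1.133 F [ 0.1 -0.3 -0.6] w 0.0179 rows 5
{"x":0.2,"y":0.0,"z":0.1,"spin":0.128},{"x":0.2,"y":-0.0,"z":0.1,"spin":0.128},{"x":0.2,"y":-0.0,"z":0.1,"spin":0.128},{"x":0.2,"y":-0.1,"z":0.1,"spin":0.128},{"x":0.1,"y":-0.1,"z":0.1,"spin":0.128},
```

View pics/s8c.png

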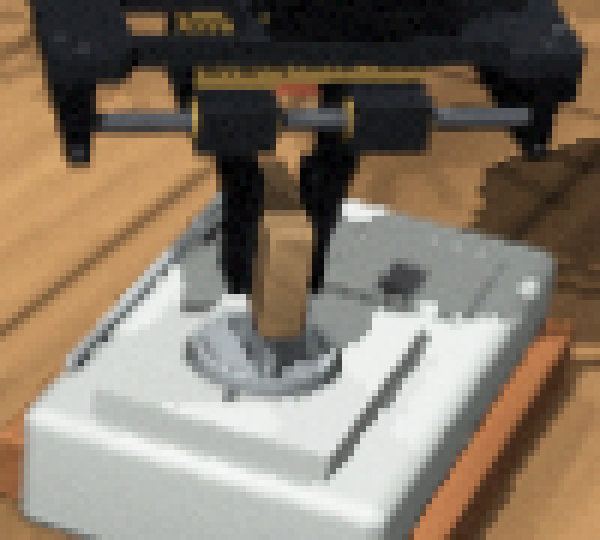

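The key is in the slot and the disc follows. Continuing.

{"api": "play_rows", "payload": {"commands": [{"x":0.2,"y":0,"z":0.2,"spin":0.12},{"x":0.2,"y":0,"z":0.1,"spin":0.12},{"x":0,"y":0,"z":0,"spin":0.12},{"x":0,"y":0,"z":0,"spin":0.12}]}}

```text
time: 9.8
position: [0.5728, -0.1515, 0.1004]
tool_rot: [0.629, 0.777, 0.001, 0.01]
ft_force: [-1.1, -1.1, -3.0]
grip_width: 0.0178
```

```bash
python3 - <<'E'
from h import *
cams.camera('side'); cams.camera('side')
print(robot.get_obs()['moment'].round(2))
E
python3 plan.py .5735 -.150 .1 1.6 40
```

```text
[-0.14  0.09 -0.01]
t 9.9 pos [ 0.5728 -0.1514  0.1004] phi 1.7836 tilt 0.0193 q6 -0.656 F [-0.8 -0.9 -1.6] w 0.0177 rows 2
{"x":0.6,"y":0.5,"z":0.2,"spin":0.092},{"x":0.7,"y":0.4,"z":0.2,"spin":0.092},
```

{"api": "play_rows", "payload": {"commands": [{"x":0.5,"y":0.3,"z":0.3,"spin":0.08},{"x":0.3,"y":0.3,"z":0,"spin":0.08}]}}

```text
time: 10.1
position: [0.5724, -0.1514, 0.1004]
tool_rot: [0.685, 0.728, 0.0, 0.009]
ft_force: [-1.6, -2.1, -2.2]
grip_width: 0.0179
```

```bash
python3 - <<'E'
from h import *
cams.camera('side'); cams.camera('side')
print(robot.get_obs()['moment'].round(2))
E
python3 plan.py .5735 -.150 .1 1.54 40
```

```text
[-0.42  0.28 -0.05]
t 10.2 pos [ 0.5725 -0.1513  0.1004] phi 1.6328 tilt 0.0186 q6 -0.503 F [-1.  -1.6 -1.3] w 0.0173 rows 1
{"x":1.2,"y":1.1,"z":0.4,"spin":0.093},
```

{"api": "play_rows", "payload": {"commands": [{"x":0,"y":0,"z":0.3,"spin":0.06},{"x":0,"y":0,"z":0,"spin":0.06}]}}

```text
time: 10.4
position: [0.5721, -0.1515, 0.1004]
tool_rot: [0.725, 0.689, 0.001, 0.009]
ft_force: [0.0, -0.1, -1.8]
grip_width: 0.0178
```

```bash
python3 - <<'E'
from h import *
cams.camera('side'); c=shot('side','s9');t=shot('top','t9')
print(robot.get_obs()['moment'].round(2))
cv2.imwrite('pics/s9c.png',cv2.resize(c['img'][110:200,290:390,::-1],None,fx=6,fy=6,interpolation=3))
E
python3 plan.py .5735 -.150 .1 1.54 40
```

```text
[-0.25  0.14  0.3 ]
t 10.55 pos [ 0.5721 -0.1514  0.1004] phi 1.5223 tilt 0.0182 q6 -0.392 F [-1.9 -1.2 -0.6] w 0.0177 rows 1
{"x":1.5,"y":1.3,"z":0.4,"spin":-0.018},
```

View pics/s9c.png

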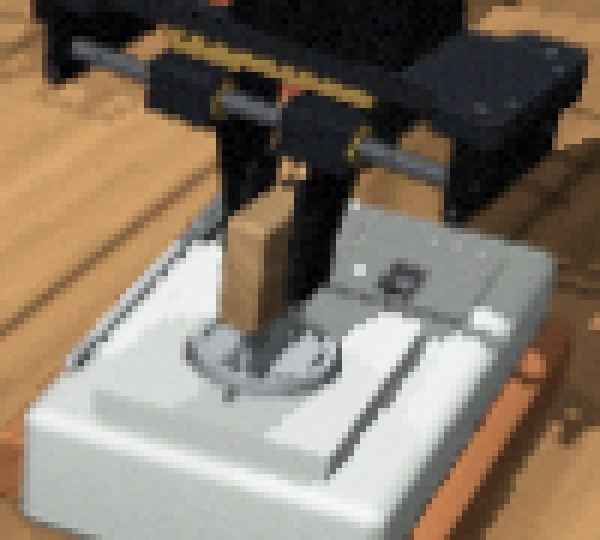

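{"api": "play_rows", "payload": {"commands": [{"x":0,"y":0,"z":0,"spin":-0.1},{"x":0,"y":0,"z":-12,"spin":0},{"x":0,"y":0,"z":-20,"spin":0},{"x":0,"y":0,"z":-20,"spin":0},{"x":0,"y":0,"z":-20,"spin":0}]}}

```text
time: 11.05
position: [0.5712, -0.1486, 0.1744]
tool_rot: [0.686, 0.727, 0.002, 0.007]
ft_force: [-0.1, -0.1, -0.3]
grip_width: 0.0179
```

```bash
python3 plan.py .5704 .1953 .18 1.4473 40; python3 - <<'E'
from h import *
from scipy.spatial.transform import Rotation as R
c=shot('side','s10')
o=robot.get_obs();T=R.from_quat(o['tool_rot']).as_matrix();print(T.round(4));p=np.array(o['position'])
x0,y0=280,60
big=cv2.resize(c['img'][y0:y0+130,x0:x0+130,::-1],None,fx=4.5,fy=4.5,interpolation=3)
for P in box if 0 else [p+T@np.array([a,b,z]) for a in(-.018,.018) for b in(-.002,.002) for z in(.0397,.0097)]+[p+T@np.array([a,b,z]) for a in(-.03,.03) for b in(-.009,.009) for z in(.0097,-.0363)]:
    q=proj(c,P); cv2.circle(big,tuple(int(v) for v in (q+.5-[x0,y0])*4.5),2,(0,0,255),-1)
cv2.imwrite('pics/s10c.png',big)
E
```

```text
t 11.05 pos [ 0.5712 -0.1486  0.1744] phi 1.6291 tilt 0.0146 q6 -0.501 F [-0.1 -0.1 -0.3] w 0.0179 rows 9
{"x":38.2,"y":2.1,"z":-0.6,"spin":0.020},{"x":38.2,"y":1.4,"z":-0.6,"spin":0.020},{"x":38.2,"y":0.6,"z":-0.6,"spin":0.020},{"x":38.2,"y":-0.2,"z":-0.6,"spin":0.020},{"x":38.2,"y":-1.0,"z":-0.6,"spin":0.020},{"x":38.2,"y":-1.7,"z":-0.6,"spin":0.020},{"x":38.1,"y":-2.5,"z":-0.6,"spin":0.020},{"x":38.1,"y":-3.3,"z":-0.6,"spin":0.020},{"x":38.0,"y":-4.0,"z":-0.6,"spin":0.020},
[[-0.0585  0.9981  0.0195]
 [ 0.9982  0.0587 -0.0098]
 [-0.011   0.0189 -0.9998]]
```

View pics/s10c.png

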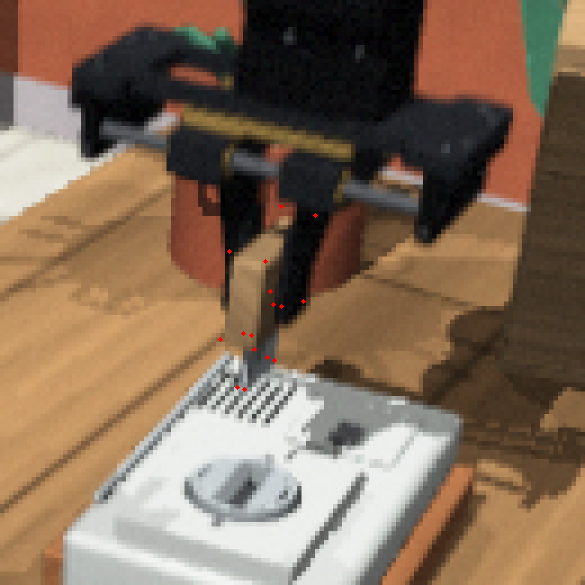

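{"api": "play_rows", "payload": {"commands": [{"x":38,"y":2,"z":-1,"spin":0.02},{"x":38,"y":1,"z":-1,"spin":0.02},{"x":38,"y":1,"z":-1,"spin":0.02},{"x":38,"y":0,"z":0,"spin":0.02},{"x":38,"y":-1,"z":0,"spin":0.02},{"x":38,"y":-2,"z":0,"spin":0.02},{"x":38,"y":-2,"z":0,"spin":0.02},{"x":38,"y":-3,"z":0,"spin":0.02}]}}

```text
time: 11.9
position: [0.5819, 0.1606, 0.1849]
tool_rot: [0.749, 0.663, 0.012, 0.017]
ft_force: [0.6, -0.0, -1.0]
grip_width: 0.0179
```

```bash
python3 plan.py .5704 .1953 .13 1.4473 25
```

```text
t 11.9 pos [0.5819 0.1606 0.1849] phi 1.4494 tilt 0.0419 q6 0.222 F [ 0.6 -0.  -1. ] w 0.0179 rows 3
{"x":11.0,"y":-5.2,"z":18.3,"spin":0.001},{"x":11.0,"y":-5.2,"z":18.3,"spin":0.001},{"x":11.0,"y":-5.2,"z":18.3,"spin":0.001},
```

{"api": "play_rows", "payload": {"commands": [{"x":11,"y":-5,"z":18,"spin":0},{"x":11,"y":-5,"z":18,"spin":0},{"x":11,"y":-5,"z":15,"spin":0}]}}

```text
time: 12.2
position: [0.5762, 0.2028, 0.1361]
tool_rot: [0.747, 0.664, 0.018, 0.02]
ft_force: [0.0, 0.4, -0.5]
grip_width: 0.018
```

```bash
cat > ov.py <<'E'
from h import *
import sys
from scipy.spatial.transform import Rotation as R
tag=sys.argv[1]
cams.camera('side')
o=robot.get_obs();T=R.from_quat(o['tool_rot']).as_matrix();p=np.array(o['position'])
print(o['time'],p.round(4),T.round(3).tolist(),'tip',(p+T@[0,0,.0397]).round(4))
def wire(big,c,off,s,pts,col):
    P=[tuple(int(v) for v in (proj(c,q)+.5-off)*s) for q in pts]
    for i in range(8):
        for b in(1,2,4):
            if not i&b: cv2.line(big,P[i],P[i|b],col,1)
for n,fx in(('side',1),('top',1)):
    c=cams.camera(n); u,v=proj(c,p+[0,0,-.03]).astype(int); off=np.array([u-50,v-50]); s=7
    big=cv2.resize(c['img'][v-50:v+50,u-50:u+50,::-1],None,fx=s,fy=s,interpolation=3)
    big=cv2.copyMakeBorder(big,0,0,0,0,0)
    wire(big,c,off,s,[p+T@np.array([a,b,z]) for a in(-.018,.018) for b in(-.002,.002) for z in(.0397,.0097)],(0,0,255))
    wire(big,c,off,s,[p+T@np.array([a,b,z]) for a in(-.03,.03) for b in(-.009,.009) for z in(.0097,-.0363)],(255,0,255))
    cv2.imwrite(f'pics/{tag}_{n}.png',cv2.resize(big,(590,590)))
E
python3 ov.py a1; python3 plan.py .5704 .1953 .12 1.4473 25
```

```text
12.25 [0.5736 0.2041 0.1334] [[0.116, 0.992, 0.047], [0.993, -0.115, -0.005], [0.0, 0.047, -0.999]] tip [0.5754 0.2039 0.0938]
t 12.35 pos [0.5751 0.2019 0.1355] phi 1.4551 tilt 0.0497 q6 0.288 F [-0.7 -0.8 -0. ] w 0.0179 rows 1
{"x":-7.1,"y":-3.9,"z":15.5,"spin":0.008},
```

View pics/a1_side.png

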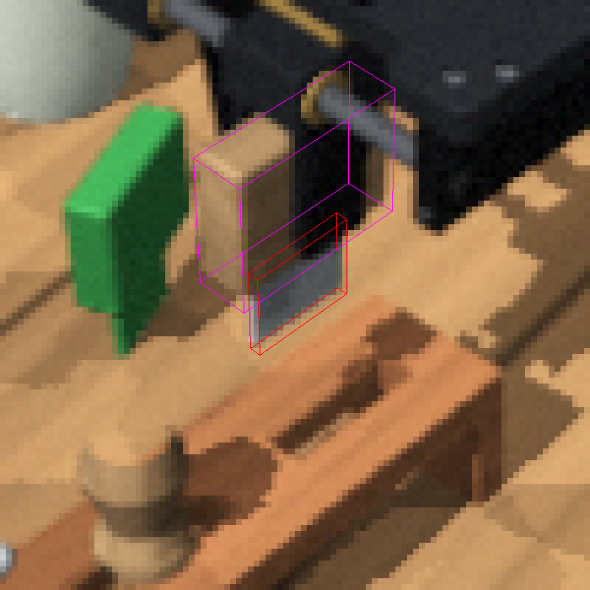

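View pics/a1_top.png

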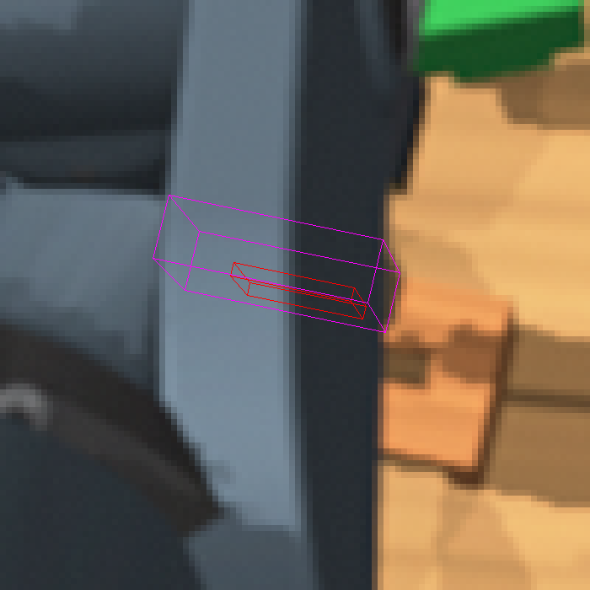

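{"api": "play_rows", "payload": {"commands": [{"x":-3.5,"y":-3,"z":8,"spin":0.004},{"x":-3.5,"y":-3,"z":8,"spin":0.004}]}}

```text
time: 12.55
position: [0.5718, 0.1949, 0.1213]
tool_rot: [0.749, 0.661, 0.019, 0.021]
ft_force: [0.4, 0.7, -0.6]
grip_width: 0.0181
```

```bash
python3 ov.py a2; python3 plan.py .5685 .1957 .1 1.4473 25
```

```text
12.6 [0.5705 0.194  0.1199] [[0.125, 0.991, 0.053], [0.992, -0.125, -0.007], [0.0, 0.053, -0.999]] tip [0.5726 0.1938 0.0802]
t 12.7 pos [0.5711 0.1946 0.1207] phi 1.4456 tilt 0.054 q6 0.288 F [-0.4  0.4 -1.4] w 0.0179 rows 1
{"x":0.8,"y":-2.7,"z":20.7,"spin":-0.002},
```

View pics/a2_side.png

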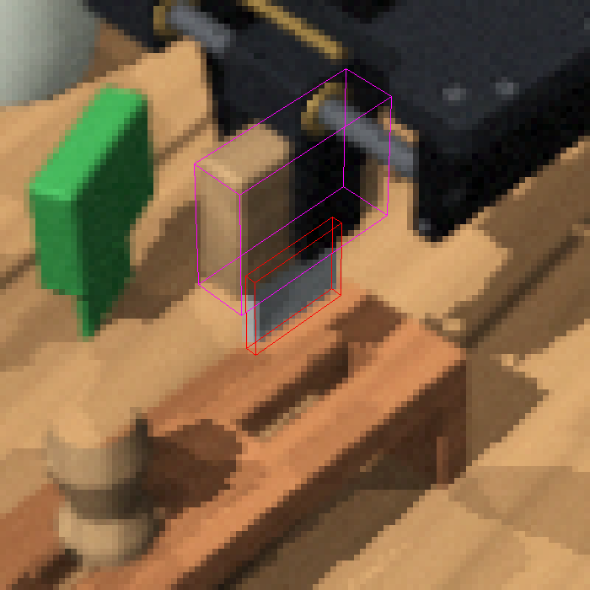

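```bash
python3 - <<'E'
from h import *
c=cams.camera('side')
x0,y0,s=205,215,9
im=cv2.imread('pics/s3.png')
big=cv2.resize(im[y0:y0+65,x0:x0+80],None,fx=s,fy=s,interpolation=3)
for cx,col in((.5698,(0,255,0)),):
    y=.1956;w=1.42
    C,S=np.cos(w),np.sin(w)
    P=[(proj(c,(cx+C*a-S*b,y+S*a+C*b,.052))+.5-[x0,y0])*s for a,b in((-.024,-.006),(.024,-.006),(.024,.006),(-.024,.006))]
    cv2.polylines(big,[np.array(P,int)],True,col,1)
cv2.imwrite('pics/open.png',big)
E
```

```text
(no output)
```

View pics/open.png

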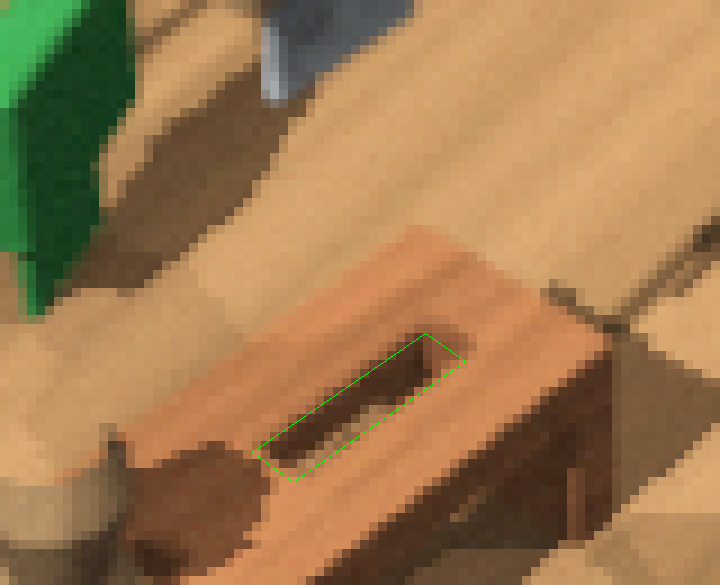

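{"api": "play_rows", "payload": {"commands": [{"x":0.5,"y":-1.8,"z":9,"spin":-0.001},{"x":0.5,"y":-1.5,"z":9,"spin":-0.001}]}}

```text
time: 12.95
position: [0.5714, 0.1959, 0.1039]
tool_rot: [0.749, 0.662, 0.021, 0.022]
ft_force: [0.2, -1.0, -0.7]
grip_width: 0.0175
```

```bash
python3 ov.py a3; python3 plan.py .5685 .1957 .08 1.4473 25
```

```text
13.0 [0.5704 0.1958 0.1023] [[0.124, 0.991, 0.057], [0.992, -0.124, -0.005], [0.002, 0.057, -0.998]] tip [0.5726 0.1956 0.0627]
t 13.1 pos [0.5706 0.196  0.1032] phi 1.4471 tilt 0.0573 q6 0.29 F [ 0.3 -0.1 -0.2] w 0.0177 rows 1
{"x":-0.5,"y":-2.0,"z":23.2,"spin":-0.000},
```

View pics/a3_side.png

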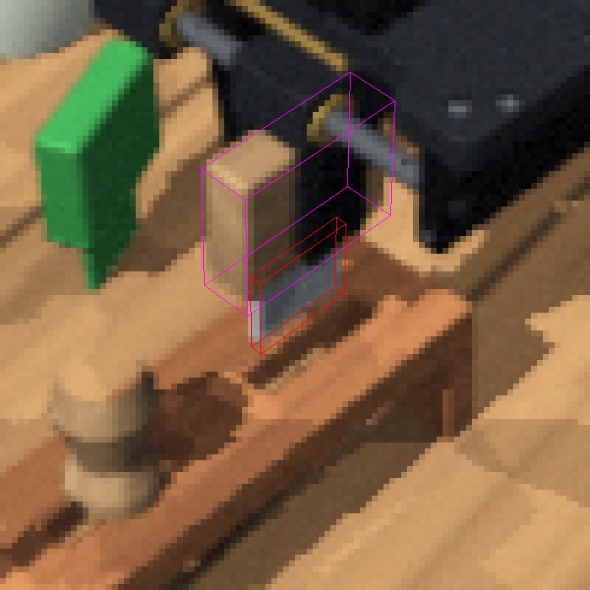

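{"api": "play_rows", "payload": {"commands": [{"x":-0.3,"y":-3,"z":4,"spin":0}]}}

```text
time: 13.2
position: [0.5688, 0.1962, 0.0993]
tool_rot: [0.749, 0.662, 0.021, 0.022]
ft_force: [-0.6, -0.1, 0.4]
grip_width: 0.0178
```

```bash
python3 ov.py a4; python3 plan.py .5685 .1957 .08 1.4473 25
```

```text
13.25 [0.5668 0.196  0.0981] [[0.123, 0.991, 0.055], [0.992, -0.123, -0.006], [0.001, 0.056, -0.998]] tip [0.569  0.1958 0.0585]
t 13.35 pos [0.5671 0.196  0.0986] phi 1.4473 tilt 0.0561 q6 0.291 F [-0.2 -0.6 -0.9] w 0.0176 rows 1
{"x":-0.1,"y":1.4,"z":18.6,"spin":0.000},
```

{"api": "play_rows", "payload": {"commands": [{"x":0,"y":-0.5,"z":7,"spin":0},{"x":0,"y":-0.8,"z":7,"spin":0}]}}

```text
time: 13.55
position: [0.5678, 0.1964, 0.085]
tool_rot: [0.749, 0.662, 0.02, 0.022]
ft_force: [0.5, 0.5, 0.4]
grip_width: 0.0179
```

```bash
python3 ov.py a5; python3 plan.py .5685 .1957 .065 1.4473 25
```

```text
13.6 [0.567  0.1963 0.0838] [[0.123, 0.991, 0.057], [0.992, -0.123, -0.005], [0.002, 0.057, -0.998]] tip [0.5693 0.196  0.0442]
t 13.7 pos [0.5671 0.1963 0.0846] phi 1.4475 tilt 0.0574 q6 0.292 F [-1.   0.  -0.5] w 0.0175 rows 1
{"x":-0.4,"y":1.4,"z":19.6,"spin":0.000},
```

View pics/a5_side.png

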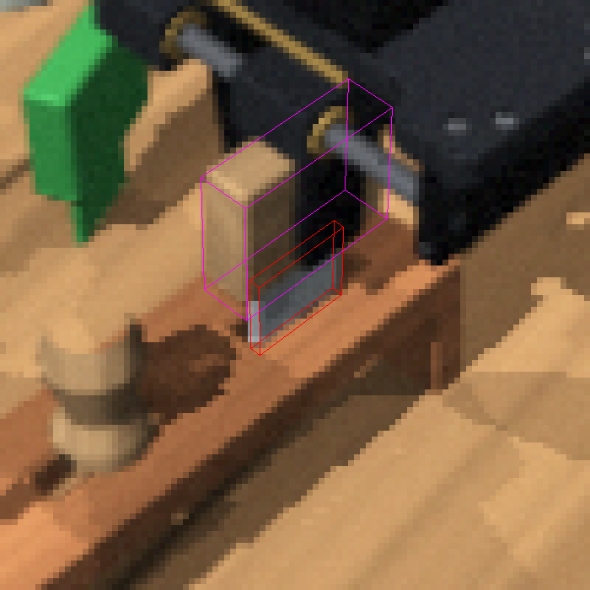

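{"api": "play_rows", "payload": {"commands": [{"x":0,"y":-0.3,"z":7,"spin":0},{"x":0,"y":-0.5,"z":7,"spin":0}]}}

```text
time: 13.9
position: [0.5683, 0.1965, 0.0707]
tool_rot: [0.749, 0.662, 0.021, 0.022]
ft_force: [-1.2, -0.0, -1.6]
grip_width: 0.0174
```

```bash
python3 ov.py a6; python3 plan.py .5685 .1957 .062 1.4473 25
```

```text
13.95 [0.5676 0.1964 0.0696] [[0.123, 0.991, 0.058], [0.992, -0.123, -0.005], [0.002, 0.058, -0.998]] tip [0.5699 0.1962 0.0299]
t 14.05 pos [0.5676 0.1964 0.0703] phi 1.4475 tilt 0.0583 q6 0.293 F [ 0.6 -0.1 -0.6] w 0.0179 rows 1
{"x":-0.6,"y":0.9,"z":8.3,"spin":0.000},
```

View pics/a6_side.png

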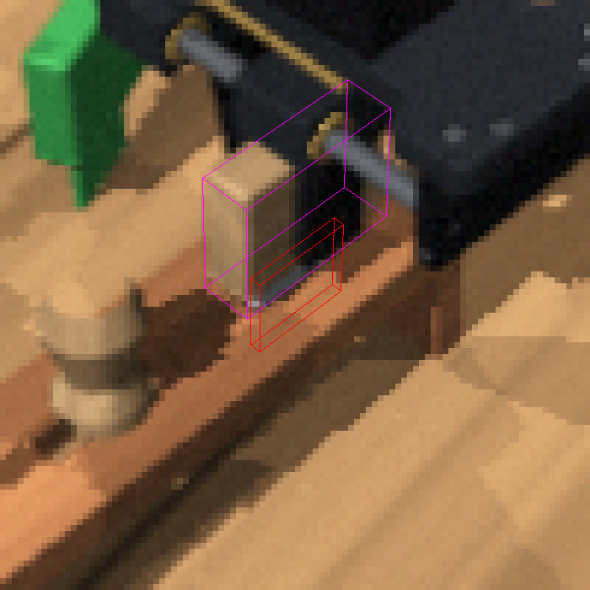

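{"api": "play_rows", "payload": {"commands": [{"x":0,"y":-0.3,"z":5,"spin":0},{"x":0,"y":-0.2,"z":3.5,"spin":0}]}}

```text
time: 14.25
position: [0.5683, 0.1966, 0.0619]
tool_rot: [0.749, 0.662, 0.021, 0.022]
ft_force: [-1.5, 1.4, 9.3]
grip_width: 0.0177
```

```bash
python3 ov.py a7; python3 plan.py .5685 .1957 .062 1.4473 25
```

```text
14.3 [0.5682 0.1965 0.062 ] [[0.123, 0.991, 0.059], [0.992, -0.123, -0.005], [0.002, 0.059, -0.998]] tip [0.5705 0.1963 0.0224]
t 14.4 pos [0.5683 0.1966 0.0622] phi 1.4476 tilt 0.0599 q6 0.293 F [-0.4 -0.3 -0.3] w 0.0179 rows 1
{"x":-0.8,"y":0.3,"z":0.2,"spin":0.000},
```

View pics/a7_side.png

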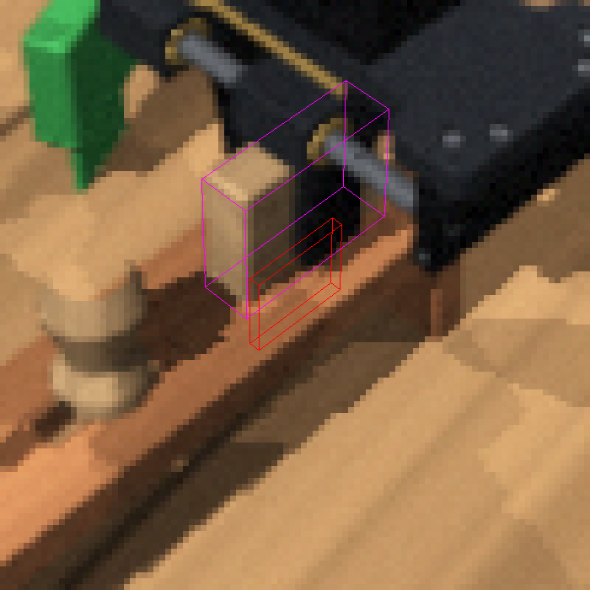

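{"api": "play_rows", "payload": {"commands": [{"x":0,"y":0,"z":0,"spin":0}], "grip": 1}}

```text
time: 14.5
position: [0.5685, 0.1965, 0.0622]
tool_rot: [0.749, 0.662, 0.021, 0.022]
ft_force: [0.4, 0.1, -0.5]
grip_width: 0.0209
```

```bash
python3 - <<'E'
from h import *
for i in range(16): cams.camera('side')
o=robot.get_obs(); print(o['grip_width'],o['position'],o['ft_force'].round(1))
E
python3 ov.py a8
```

```text
0.08103405648003853 [0.56832513 0.19657864 0.06216105] [ 0.4  0.4 -0.3]
15.35 [0.5683 0.1966 0.0621] [[0.123, 0.991, 0.06], [0.992, -0.123, -0.005], [0.002, 0.06, -0.998]] tip [0.5707 0.1964 0.0225]
```

View pics/a8_side.png

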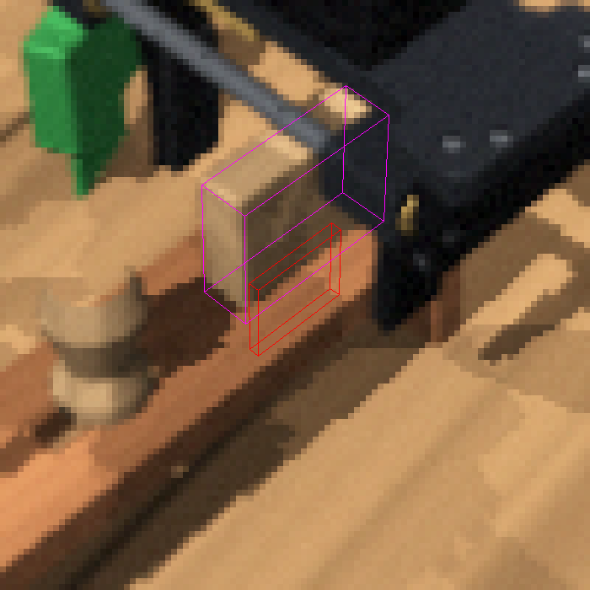

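Released and standing. Lift away slowly first, then move aside.

{"api": "play_rows", "payload": {"commands": [{"x":0,"y":0,"z":-15,"spin":0},{"x":0,"y":0,"z":-25,"spin":0},{"x":0,"y":0,"z":-30,"spin":0},{"x":0,"y":0,"z":-30,"spin":0},{"x":-25,"y":-20,"z":-15,"spin":0},{"x":-40,"y":-20,"z":0,"spin":0},{"x":-40,"y":-10,"z":0,"spin":0},{"x":-40,"y":0,"z":0,"spin":0}]}}

```text
time: 16.25
position: [0.4948, 0.0606, 0.1857]
tool_rot: [0.746, 0.665, 0.026, 0.025]
ft_force: [0.1, 0.1, 1.0]
grip_width: 0.0868
```

{"api": "play_rows", "payload": {"commands": [{"x":-40,"y":-10,"z":0,"spin":0},{"x":-40,"y":-20,"z":0,"spin":0},{"x":-40,"y":-30,"z":0,"spin":0},{"x":-40,"y":-30,"z":0,"spin":0},{"x":-40,"y":-30,"z":0,"spin":0},{"x":-40,"y":-20,"z":0,"spin":0},{"x":-40,"y":-20,"z":0,"spin":0},{"x":-40,"y":-20,"z":0,"spin":0}]}}

```text
time: 17.05
position: [0.2806, -0.2471, 0.18]
tool_rot: [0.743, 0.667, 0.03, 0.037]
ft_force: [-0.1, -1.4, 0.1]
grip_width: 0.0869
```

```bash
python3 - <<'E'
from h import *
t=shot('top','tf');c=shot('side','sf')
o=robot.get_obs();print(o['time'],o['position'],o['ft_force'].round(1))
for (i,x0,y0,z) in((t,190,160,'k'),(t,380,185,'r'),(c,190,200,'s')):
    cv2.imwrite(f'pics/f_{z}.png',cv2.resize(i['img'][y0:y0+80,x0:x0+90,::-1],None,fx=5,fy=5,interpolation=3))
cv2.imwrite('pics/f_all.png',cv2.resize(np.hstack([cv2.imread(f'pics/f_{z}.png') for z in 'krs']),(800,237)))
E
```

```text
17.15 [ 0.28027081 -0.25260332  0.18035835] [-0.3 -0.5 -0.2]
```

View pics/f_all.png

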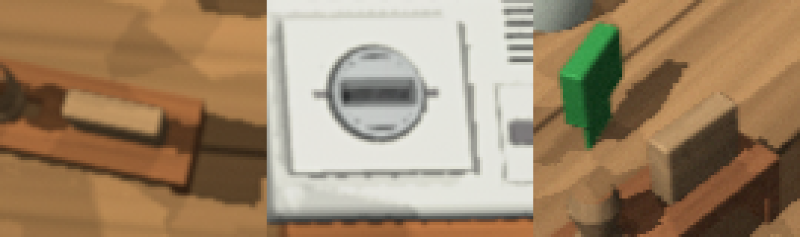

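View pics/tf.png

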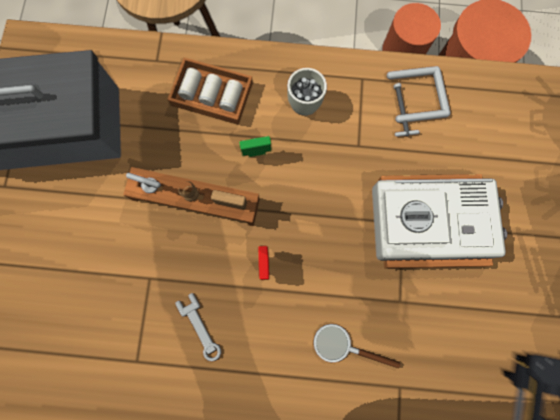

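The slot (pixel 417,216) points at both marks. The key stands at (228,198), where it started, and the arm is clear.

```bash
python3 -c "
from rig import robot
print(robot.hand_in())"
```

```text
the job is handed in; nothing more can be done
None
```

I took the plain wooden key from the end of the stand, seated it in the slot and turned the fastener clockwise to its stop. I then put the key back upright in its own opening, backed the arm away and handed in at about 17 s.

- **Seating:** the measured pose put the blade about 12.7 mm deep in the slot, with almost no contact force and before any turning.
- **Locking:** the moment about the vertical jumped from about 0 to 0.3 N m at the end of the turn, which I took as the hard stop. The last top picture shows the slot in line with both grey marks.
- **Key:** the last pictures show it upright in its original opening, with no visible shift from where it started. I did not measure the final offset.
- **Drift:** the gripper's tilt grew to about 0.06 rad by the time I put the key back. The key still settled flat when I let go.
- **Camera disagreement:** the two cameras differed by about 2 mm in x, which was inside the play everywhere.

No check failed.

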